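# Zero the hand-held test reader and read the test card

### The arm

A 6-joint arm with a two-finger parallel gripper is mounted at the origin on the work surface. World frame = base frame: x ahead of the robot, y to its left, z up, the work surface at z = 0. Lengths are in mm, angles in rad, forces in N, time in s.
With the tool pointing down it reaches from about 400 to 925 mm from the base axis. Payload 12.5 kg.
Tool frame: the origin (TCP) lies at the very end of the fingers, on their centre line; the grasp point (between the pads) lies env.grip_point_offset behind it (env.grip_point_offset is the distance from the TCP to the grasp point, in mm); y points along the fingers, z is the direction in which the jaws open and shut, and the axes are right-handed (so a half turn about y gives the same grasp; the last joint's range is limited). The gripper opens to 95 mm and grips with 3 to 60 N. Pads are 20 mm wide; open, the fingers measure 119 mm over their backs; the gripper's body (75 mm by 180 mm) begins 59 mm behind the grasp point.
Start: joints at [1.026, 0.491, 1.559, -0, 1.092, -0.106], TCP at [265.52, 565.814, 214.661] pointing down, gripper open.
Joint ranges: [-3.1, 3.1], [-0.84, 2.19], [0.05, 2.79], [-1.13, 4.28], [0.06, 2.93], [-2.69, 2.69]. Speed limits (rad/s): [2.22, 2.22, 2.79, 3.14, 3.14, 3.14].

### API

Orientations are given as [roll, pitch, yaw] about the fixed x, y, z axes, in that order (R = Rz(yaw) Ry(pitch) Rx(roll)).
In Python, from cell import readout, read_camera, env, nets gives the robot as it stands.
- The arm moves only by the tool apply_moves, never from a script. Its argument "increments" is a list of rows, each a list of 3 entries, a list of its own where there are three numbers: the shift along the tool's x, y, z in cm, then the turn, a rotation vector about the tool's x, y, z in degrees, then the finger opening in cm, from 0 to 9.51. A call has exactly 5 rows; each row shifts and turns the pose as measured when the row begins, along the tool's axes as they then stand; what a row does not reach is not made up. A row lasts 1/8 s, in which the tool goes at most 62.5 mm and 10.7 degrees, less where a joint would pass 70% of its speed; a pose out of reach is approached as far as the arm can. A call with a gripper value outside its range is refused whole. The fingers move at their own pace and stop on an object; the grip force is fixed at half the most. Time passes only in rows, so rows that do not move let the fingers close, or fill a call up. It gives the time, the measured TCP pose, the force and the opening at its end, in the units of the state.
- readout.state(): the state, without advancing time (a new reading comes with each control period).
- read_camera(name): name is "scene" or "top"; returns a dict with "img" (480x640x3 uint8, red, green, blue), "vfov" (degrees; the focal length in pixels is half the picture's height over the tangent of half this angle, whatever the lens; pixels are square), "cx", "cy" (the principal point, pixels), "rvec" (rotation vector, rad) and "tvec" (3), from world to camera coordinates, as OpenCV has them. Camera axes: x right, y down, z forward; pixel columns grow to the right and rows downward; lengths in mm; the calibration is good to about 2 mm. A picture is of the moment at which its call begins. There is no depth.
- env.job_done(): hands the job in, once; it reports no verdict.
Trained networks look in a picture, given as the dict that the camera call returned (one of the last four; its "shot" number tells which), for a name from the list of things; names that differ only in an ending like _2 or _b are one class to them, and where a whole thing is asked for, a point or a joint stands for the part that bears it (a point fixed in the world has none). Each returns a list of dicts, best first, with "confidence" (0 to 1); they miss things now and then, are a little off and sometimes report something else, mostly with a low value. They report only what shows in the picture. A call takes as long as a camera call. They do not tell look-alikes from the thing itself.
- nets.look_for(picture, thing): "point" ([x, y, z] in mm, in the coordinates of the camera as it stood for that picture, good to about 4 mm: the middle of the surface that is visible of it).
- nets.mark_of(picture, thing): "point" ([x, y, z] in mm, in the coordinates of the camera as it stood for that picture, good to about 4 mm: a listed point, or the origin of a listed thing).
The state is a dict: "t": time; "joints": joint angles; "qvel": joint speeds; "tau": joint torques, N m; "eef_pos": TCP position; "tcp_rot": TCP orientation; "ft_force": force on the tool from outside, world axes, zero at the start; "moment": the same for the moment, N m; "opening": opening from 0.0 (shut) to 1.0 (fully open).
Only numpy, scipy, OpenCV 4.12 (cv2) and the standard library are available. Lean on these libraries where they do the work, as an engineer would, in place of code of your own. Each camera call takes 0.05 s, during which the arm holds its last target. There are 200 camera calls.

### The job

Lift the hand-held reader out of its charging stand and zero it: hold it upright with its sprung nose pressed about halfway in, in the round well of the reference block on the stand, for about a second. Then read the finished test: bring the reader to the test card lying on the bench (the short wide card with one big round well, not the long strip cassettes) and hold it upright, square to the card, with its nose centred in the well and pressed lightly, about halfway in and not bottomed. The job ends holding: finish with the reader still gripped and pressed on the card like that, not put down or let go, with the card not shifted and everything else left where it was.

Things in the scene. Friction and masses are not known exactly. Their poses are not given: they have to be found in the camera images.
- reader: probe 167 mm long, 0.14-0.22 kg, docked leaning 0.28 rad. Origin: centre of the nose face when fully out; z up the axis to the handle's top. From the nose up (z, mm): sprung round nose dia 14 (0-12), neck dia 20 (12-52), guard flange 40 x 34 (52-57), white handle, 30 along x by 24 along y (57-167; grip across y at about 115). Draw it out along z: it stands 52 deep in the holder
- reader_nose (a joint): how far the reader's nose is pushed in along the reader's axis, in m: 0 = fully out, 0.008 = bottomed. A spring pushes it out: 0.9 N to start it moving, 2.7 N at halfway (0.004), 4.5 N just before the stop; beyond that it is rigid
- nose_tip (a point): centre of the nose's flat round face (14 mm across); moves with the nose and so stays on what the nose touches
- stand: charging stand, fixed to the bench, grey: foot plate 120 x 150 x 14 mm, origin at the centre of its underside, x along the 120 mm side. On its +y half the square tilted holder (36 mm outside, 24 mm inside), leaning 0.28 rad to the stand's -x; on its -y half the reference block
- stand_rim (a point): centre of the holder's rim, 83 mm above the bench, on the reader's axis when it is docked (the reader's guard flange rests on this rim)
- reference: reference block on the stand's foot plate: 46 x 46 x 12 mm, its top level, 26 mm above the bench, with one round well 23 mm across and 3 mm deep holding a white tile. Origin: centre of its underside, axes as the stand's
- reference_well (a point): centre of the floor of the reference well, 23 mm above the bench, where the nose is pressed; z points up out of the well
- testcard: the test card to read: white plastic, loose, 30 g, flat on the bench; square part 40 x 40 x 9 mm with one big round well, 23 mm across and 3 mm deep, in its middle; a thinner ribbed tab, 6 mm high, reaches to 38 mm from the well's centre on its -x side. Origin: centre of the square part's underside, below the well; z up
- test_well (a point): centre of the floor of the test card's round well, 6 mm above the bench, where the nose is pressed; z points up out of the well
- strip_a: a long strip test cassette, white plastic, 70 x 20 x 5 mm, with a small oblong window and a 7 mm port. Origin: centre of its underside; x along it. Leave alone
- strip_b: a second strip test cassette, the same as strip_a. Leave alone
- vial_rack: black rack block 36 x 150 x 24 mm with a row of four small capped vials, 58 mm high in all. Origin: centre of its underside; y along the row. Leave alone
- beaker: glass beaker, 68 mm across, 92 mm high, standing upright. Origin: centre of its underside. Leave alone
- sample_jar: clear lidded sample jar, 52 mm across, 65 mm high. Origin: centre of its underside. Leave alone
- timer: flat grey bench timer, 60 x 75 x 16 mm. Origin: centre of its underside. Leave alone
- tube_rack: blue tube rack 70 x 200 mm with capped blood tubes, 102 mm high in all. Origin: centre of its underside; y along it. Leave alone
Mind the look-alikes: they are no part of the job. Leave any green or pink look-alike of the testcard alone.

How it is judged (in metres and radians):
On the way:
1. the gripped reader is held upright with its nose pressed part way in on the reference well (horizontal distance between nose_tip and reference_well below 0.005 m and z of nose_tip in the frame of reference_well below 0.002 m and angle between the z axis of reader and the z axis of reference, either way round below 0.1 rad and angle between reader's own z axis and vertical below 0.1 rad and value of joint reader_nose between 0.0015 and 0.0075 m and contact force between reader and reference between 0.8 and 8 N and contact force between the fingers and reader above 1 N), for 0.6 s.
At the end, for the whole second after the job is handed in: Reader gripped and at rest, its nose on the floor of the card's well within 5 mm of its centre, axis within 0.10 rad of vertical and of the card's normal, nose pushed in 1.5 to 7 mm of its 8, contact force 0.8 to 8 N, card within 12 mm of its start (horizontal distance between nose_tip and test_well below 0.005 m and z of nose_tip in the frame of test_well below 0.002 m and angle between the z axis of reader and the z axis of testcard, either way round below 0.1 rad and angle between reader's own z axis and vertical below 0.1 rad and value of joint reader_nose between 0.0015 and 0.007 m and contact force between reader and testcard between 0.8 and 8 N and contact force between the fingers and reader above 1 N and linear speed of reader below 0.02 m/s and distance of testcard from where it was at the start of the episode below 0.012 m); the arm keeps its last pose, push and grip.
It fails at once if the reader is pressed hard (over 15 N) on the test card or the reference block (contact force between reader and testcard above 15 N or contact force between reader and reference above 15 N).
It fails at once if the test card is shifted by more than 20 mm, or another thing on the bench by more than 15 mm (distance of testcard from where it was at the start of the episode above 0.02 m or distance of any of strip_a, strip_b, vial_rack, beaker, sample_jar, timer, tube_rack from where it was at the start of the episode above 0.015 m).
It also fails if it takes over 45 s, if anything falls off the work surface, if the arm or the gripper's body presses on something with over 40 N, if the wrist force passes 120 N, or if a joint passes its speed limit or range.

## Working session

There is one attempt and no reset: what is moved stays moved. The work goes in short steps, Python scripts to look and compute and a tool call to move; the robot and the scene stay as the last step left them, time stands still between calls to the robot, and variables do not carry over. Pictures are saved under pics/ and viewed, about 8 in all and at most 12, crops included, and the job is handed in when it is done.

Besides the shell and the picture viewer there is one more tool, called after "Request:" as name(argument=value, ...), one argument or row to a line, values as JSON. apply_moves: Moves the arm, as the interface text tells. Its arguments: {"type":"object","properties":{"increments":{"type":"array"}},"required":["increments"]}

```bash
mkdir -p pics; cat > h.py <<'E'
import numpy as np, cv2
from cell import readout, read_camera, env, nets
from scipy.spatial.transform import Rotation as Rn
def cam(p):
    R=cv2.Rodrigues(np.array(p["rvec"],float))[0]; t=np.array(p["tvec"],float).ravel()
    f=240/np.tan(np.radians(p["vfov"])/2); return R,t,f
def w(p,pt):
    R,t,f=cam(p); return R.T@(np.array(pt)-t)
def px(p,W):
    R,t,f=cam(p); c=R@np.array(W,float)+t; return np.array([p["cx"]+f*c[0]/c[2],p["cy"]+f*c[1]/c[2]])
def atz(p,u,v,z):
    R,t,f=cam(p); d=R.T@np.array([(u-p["cx"])/f,(v-p["cy"])/f,1]); o=-R.T@t
    return o+d*(z-o[2])/d[2]
def save(p,n,crop=None,s=1):
    im=p["img"][:,:,::-1]
    if crop: im=im[crop[1]:crop[3],crop[0]:crop[2]]
    cv2.imwrite("pics/"+n,cv2.resize(im,None,fx=s,fy=s,interpolation=cv2.INTER_CUBIC))
E
python3 - <<'E'
from h import *
print(env.grip_point_offset,readout.state())
for n in("top","scene"):
    p=read_camera(n); save(p,n+"0.png"); R,t,f=cam(p); print(n,f,-R.T@t,R.round(2).tolist())
    for th in("reader","nose_tip","stand","stand_rim","reference","reference_well","testcard","test_well"):
        for r in nets.mark_of(p,th)[:4]:
            W=w(p,r["point"]); print(th,round(r["confidence"],2),W.round(1),px(p,W).round())
E
```

```text
18.8 {'t': 0.0, 'joints': array([ 1.02639502e+00,  4.91555455e-01,  1.55945369e+00, -2.12116306e-05,
        1.09171474e+00, -1.05616596e-01]), 'qvel': array([ 0.00074283, -0.00130249,  0.00166182, -0.00043853,  0.0009547 ,
        0.00061129]), 'tau': array([-1.59557590e-04, -6.12630129e+01, -2.58194876e+01,  6.92586740e-02,
        4.80479957e-02, -4.53015059e-05]), 'eef_pos': array([265.38764799, 565.58025753, 214.06284549]), 'tcp_rot': array([-1.57192323e+00,  1.00546515e-04, -4.38774980e-01]), 'ft_force': array([-0.49154045, -0.81278513, -0.85705541]), 'moment': array([ 0.00233898,  0.0095731 , -0.00816288]), 'opening': 0.998329916426121}
top 599.7141529043988 [ 376.9690015     4.97319798 1076.95637772] [[-0.02, -1.0, 0.01], [-0.98, 0.02, -0.18], [0.18, -0.01, -0.98]]
reader 0.59 [512.6 252.5  30.5] [167. 277.]
stand 0.89 [502.9 215.6  -2.7] [191. 284.]
stand 0.72 [ 606.  -137.8    2. ] [385. 224.]
stand 0.21 [7.444e+02 2.442e+02 2.000e-01] [178. 156.]
stand_rim 0.59 [499.4 251.9  92.1] [158. 280.]
reference 0.8 [527.4 176.7  13.1] [211. 269.]
reference_well 0.55 [522.3 179.4  2
[... 398 characters left out ...]
] [296. 175.]
scene 462.89649487577054 [1299.98509772 -271.3908608   602.50235898] [[0.32, 0.95, 0.0], [0.53, -0.18, -0.83], [-0.78, 0.26, -0.56]]
stand 0.64 [ 5.016e+02  2.141e+02 -1.000e-01] [409. 231.]
stand_rim 0.78 [497.3 250.9  82.3] [427. 197.]
reference 0.89 [528.3 174.1   9.7] [400. 237.]
reference_well 0.81 [528.5 176.5  22.5] [401. 232.]
testcard 0.84 [ 608.3 -136.2    2.3] [275. 289.]
testcard 0.8 [578.9   7.8   2.4] [339. 266.]
testcard 0.79 [ 700.2 -131.7    1.9] [290. 320.]
testcard 0.66 [ 4.626e+02 -3.140e+01  4.000e-01] [305. 241.]
test_well 0.79 [ 609.9 -132.7    2.4] [277. 289.]
test_well 0.62 [577.9   5.    2.5] [337. 266.]
test_well 0.6 [ 697.7 -133.1    5.6] [289. 318.]
```

View pics/top0.png

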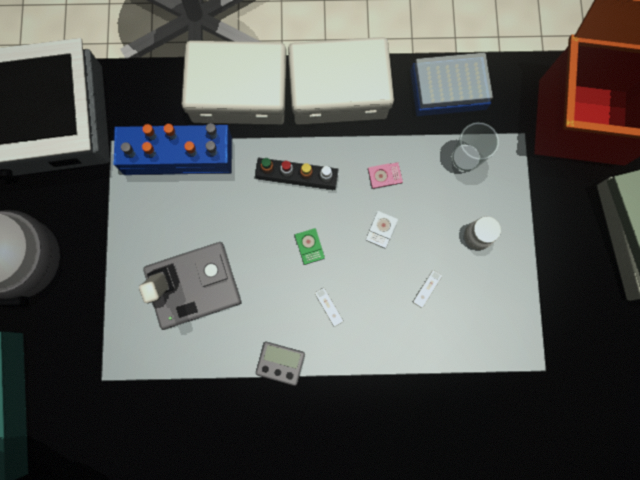

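View pics/scene0.png

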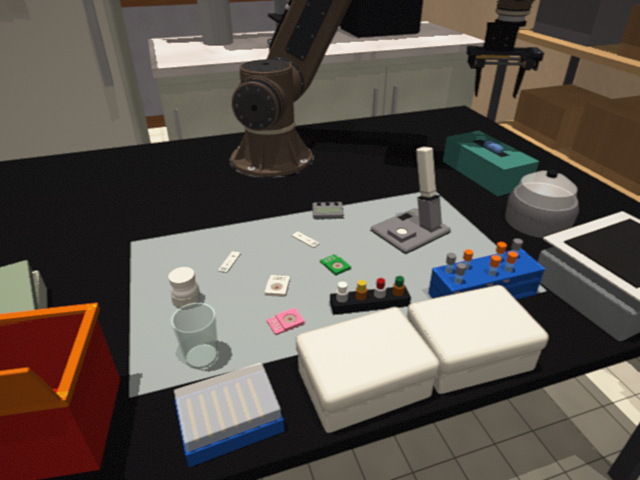

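Top image: the candidates for the test card are white (384,224), green (308,243) and pink (384,175). The white one fits: it is white, short and wide, with one round well. I'll check it and the stand in an enlarged crop.

```bash
python3 - <<'E'
from h import *
p=read_camera("top")
a=cv2.resize(p["img"][225:345,130:250,::-1],(600,600),interpolation=cv2.INTER_CUBIC)
b=cv2.resize(p["img"][204:254,364:404,::-1],(200,250),interpolation=cv2.INTER_CUBIC)
c=np.zeros((600,800,3),np.uint8); c[:,:600]=a; c[:250,600:]=b
q=read_camera("scene"); d=cv2.resize(q["img"][140:260,385:455,::-1],(200,343),interpolation=cv2.INTER_CUBIC); c[252:595,600:]=d
cv2.imwrite("pics/c1.png",c)
E
```

```text
(no output)
```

View pics/c1.png

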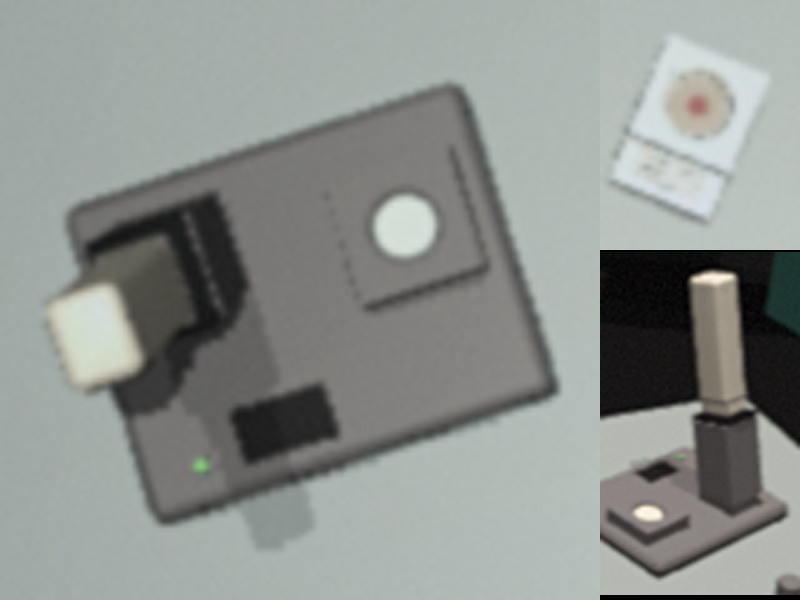

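Crop: the white card has a single round well at top px (383.6,224.6), so it's confirmed. The stand foot corners are at about (144,267.6), (222,242.6), (241,303) and (162,329.4). The reference well is at (211,269.8) and the centre of the handle top at (149.4,292.4).

```bash
python3 - <<'E'
from h import *
p=read_camera("top")
C=[atz(p,u,v,14)[:2] for u,v in((144,267.6),(222,242.6),(241,303),(162,329.4))]
print(np.round(C,1)); C=np.array(C)
print("sides",np.linalg.norm(np.roll(C,-1,0)-C,axis=1),"centre",C.mean(0))
y=(C[0]-C[1])+(C[3]-C[2]); print("yaw from y",np.arctan2(y[1],y[0])-np.pi/2)
x=(C[0]-C[3])+(C[1]-C[2]); print("yaw from x",np.arctan2(x[1],x[0]))
print("refwell",atz(p,211,269.8,23)); print("handle top",atz(p,149.4,292.4,193.5))
print("card",atz(p,383.6,224.6,6))
q=read_camera("scene")
# scene: handle top & bottom from the crop, x scale 200/70
for n,u,v,z in(("top",385+713/2.857-600/2.857,140+(280-252)/2.857,193.5),("well",385+48/2.857,140+(513-252)/2.857,23)):
    print("scene",n,(u,v),atz(q,u,v,z))
E
```

```text
[[531.9 296.9]
 [574.6 158.1]
 [465.3 123.9]
 [421.9 262.3]]
sides [145.21562985 114.52091378 145.0420489  115.38931204] centre [498.43843303 210.31266566]
yaw from y 0.3013267481313806
yaw from x 0.30415228709094827
refwell [524.35759478 175.98479115  23.        ]
handle top [468.71761303 238.62878382 193.5       ]
card [ 603.81896206 -135.3623103     6.        ]
scene top (424.55197759887994, 149.80049002450122) [480.68608661 238.59203016 193.5       ]
scene well (401.8008400420021, 231.35456772838643) [527.78200443 178.72146259  23.        ]
```

```bash
cat >> h.py <<'E'
def Rs(): return Rn.from_euler("xyz",readout.state()["tcp_rot"])
def tool(a,jaw):
    y=-np.array(a,float)/np.linalg.norm(a); z=np.array(jaw,float); z-=y*(z@y); z/=np.linalg.norm(z)
    return Rn.from_matrix(np.c_[np.cross(y,z),y,z])
def rows(pos,R,mm=50,deg=10):
    s=readout.state(); P=np.array(s["eef_pos"]); R0=Rs(); rv=(R0.inv()*R).as_rotvec(); d=np.array(pos)-P
    n=max(1,int(np.ceil(max(np.linalg.norm(d)/mm,np.degrees(np.linalg.norm(rv))/deg))))
    print("n",n,"t",s["t"],"pos",P.round(1),"err",d.round(1),np.degrees(rv).round(2),"F",s["ft_force"].round(2),"op",round(s["opening"],3))
    for k in range(n):
        Rk=R0*Rn.from_rotvec(rv*k/n)
        print([(Rk.inv().apply(d/n)/10).round(2).tolist(),np.degrees(rv/n).round(2).tolist()])
yaw=0.302; sx=np.array([np.cos(yaw),np.sin(yaw),0]); sy=np.array([-np.sin(yaw),np.cos(yaw),0])
a=-sx*np.sin(.28)+np.array([0,0,np.cos(.28)]); rim=np.array([498.5,251,83.])
def ax(z): return rim+a*(z-52)   # point on docked reader axis
E
python3 - <<'E'
from h import *
print(ax(200)); rows(ax(200)+[0,0,0],tool(a,sy))
E
```

```text
[459.45038207 238.83491209 225.23620487]
n 8 t 1.1 pos [265.5 565.8 214.6] err [ 193.9 -327.    10.6] [  5.94 -42.16 -15.3 ] F [-0.85  0.52  0.54] op 1.0
[[3.93, -0.13, -2.67], [0.74, -5.27, -1.91]]
[[3.67, -0.04, -3.02], [0.74, -5.27, -1.91]]
[[3.38, 0.03, -3.34], [0.74, -5.27, -1.91]]
[[3.06, 0.1, -3.64], [0.74, -5.27, -1.91]]
[[2.7, 0.14, -3.91], [0.74, -5.27, -1.91]]
[[2.33, 0.18, -4.14], [0.74, -5.27, -1.91]]
[[1.93, 0.19, -4.34], [0.74, -5.27, -1.91]]
[[1.52, 0.19, -4.5], [0.74, -5.27, -1.91]]
```

Request:
apply_moves(
  increments=[
    [[3.9,-0.4,-2.7],[0.7,-5.3,-1.9],9.5],
    [[3.7,-0.3,-3.0],[0.7,-5.3,-1.9],9.5],
    [[3.4,0,-3.3],[0.7,-5.3,-1.9],9.5],
    [[3.1,0.1,-3.6],[0.7,-5.3,-1.9],9.5],
    [[2.7,0.1,-3.9],[0.7,-5.3,-1.9],9.5],
  ],
)

```text
t: 1.72
eef_pos: [390.9, 359.6, 227.8]
tcp_rot: [-1.55, -0.18, 0.042]
ft_force: [0.5, -0.1, -0.4]
opening: 0.999
```

```bash
python3 - <<'E'
from h import *
rows(ax(200),tool(a,sy))
E
```

```text
n 3 t 1.725 pos [390.9 359.6 227.8] err [  68.5 -120.7   -2.5] [  2.23 -14.57  -5.55] F [ 0.5  -0.14 -0.39] op 0.999
[[2.06, 0.38, -4.13], [0.74, -4.86, -1.85]]
[[1.7, 0.38, -4.29], [0.74, -4.86, -1.85]]
[[1.31, 0.38, -4.42], [0.74, -4.86, -1.85]]
```

Request:
apply_moves(
  increments=[
    [[2.1,0.4,-4.1],[0.7,-4.9,-1.9],9.5],
    [[1.7,0.4,-4.3],[0.7,-4.9,-1.9],9.5],
    [[1.3,0.4,-4.4],[0.7,-4.9,-1.9],9.5],
    [[0,0,0],[0,0,0],6.5],
    [[0,0,0],[0,0,0],6.5],
  ],
)

```text
t: 2.35
eef_pos: [463.3, 233.3, 226.2]
tcp_rot: [-1.576, -0.289, 0.31]
ft_force: [0.4, 1.5, -0.3]
opening: 0.842
```

```bash
python3 - <<'E'
from h import *
rows(ax(200),tool(a,sy))
p=read_camera("scene"); q=read_camera("top")
im=np.zeros((480,800,3),np.uint8)
im[:,:480]=cv2.resize(p["img"][100:260,350:510,::-1],(480,480),interpolation=cv2.INTER_CUBIC)
im[:320,480:]=cv2.resize(q["img"][225:325,110:210,::-1],(320,320),interpolation=cv2.INTER_CUBIC)
cv2.imwrite("pics/g1.png",im)
# project: expected axis points
for n,P in(("top c",ax(167)),("rim",ax(52)),("tcp",readout.state()["eef_pos"])):
    u=px(p,P); v=px(q,P); print(n,(u-[350,100])*3, (v-[110,225])*3.2+[480,0])
E
```

```text
n 1 t 2.35 pos [463.3 233.3 226.2] err [-3.8  5.5 -0.9] [0.19 0.47 0.5 ] F [ 0.37  1.54 -0.31] op 0.842
[[-0.21, 0.03, 0.64], [0.19, 0.47, 0.5]]
top c [218.84741005 142.2536131 ] [599.67690823 217.01678894]
rim [231.39628277 291.67956649] [639.55389512 179.87487818]
tcp [211.5561257   98.52715564] [596.97825054 221.17361716]
```

View pics/g1.png

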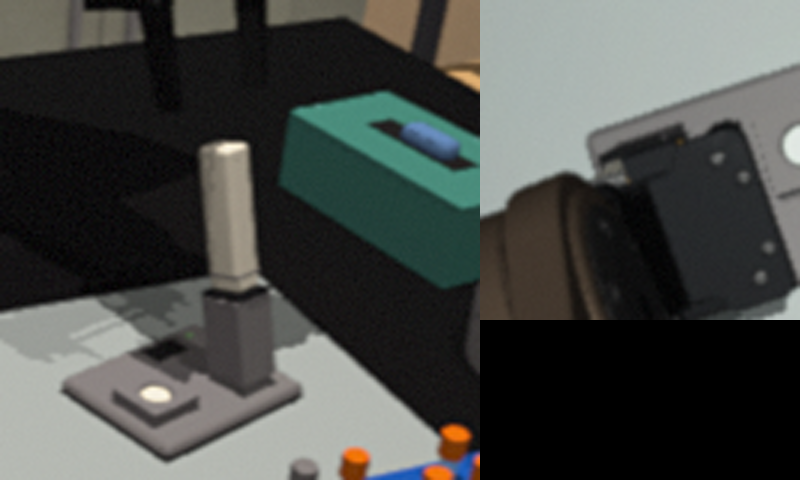

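Scene crop: handle top at about (225,148) against a predicted (219,142), so the axis estimate is good to 3–4 mm, and the fingers straddle it. Going down along the axis.

Request:
apply_moves(
  increments=[
    [[-0.2,0,0.7],[0.2,0.5,0.5],7],
    [[0,2.5,0],[0,0,0],7],
    [[0,2.6,0],[0,0,0],7],
    [[0,2.6,0],[0,0,0],7],
    [[0,2.2,0],[0,0,0],6],
  ],
)

```text
t: 3.08
eef_pos: [483.8, 254.9, 129.4]
tcp_rot: [-1.568, -0.282, 0.306]
ft_force: [0.2, -0.2, -1.0]
opening: 0.677
```

```bash
python3 - <<'E'
from h import *
rows(ax(98),tool(a,sy))
E
```

```text
n 1 t 3.075 pos [483.8 254.9 129.4] err [ 2.6 -7.6 -2.2] [-0.23  0.23  0.11] F [ 0.23 -0.16 -0.97] op 0.677
[[-0.05, 0.22, -0.81], [-0.23, 0.23, 0.11]]
```

Request:
apply_moves(
  increments=[
    [[0,0.2,-0.8],[-0.2,0.2,0.1],5.5],
    [[0,0,0],[0,0,0],5],
    [[0,0,0],[0,0,0],4.5],
    [[0,0,0],[0,0,0],4],
    [[0,0,0],[0,0,0],3.5],
  ],
)

```text
t: 3.7
eef_pos: [486.0, 248.8, 128.6]
tcp_rot: [-1.57, -0.28, 0.304]
ft_force: [0.3, 0.7, -0.1]
opening: 0.387
```

```bash
python3 - <<'E'
from h import *
rows(ax(98),tool(a,sy))
p=read_camera("scene"); save(p,"g2.png",(370,110,490,260),4)
for n,P in(("top c",ax(167)),("rim",ax(52)),("tcp",readout.state()["eef_pos"])):
    print(n,(px(p,P)-[370,110])*4)
E
```

```text
n 1 t 3.7 pos [486.  248.8 128.6] err [ 0.4 -1.6 -1.4] [-0.07  0.09 -0.01] F [ 0.34  0.68 -0.11] op 0.387
[[-0.05, 0.13, -0.16], [-0.07, 0.09, -0.01]]
top c [211.79654674 149.67148413]
rim [228.52837703 348.90608865]
tcp [224.54907694 268.25624143]
```

View pics/g2.png

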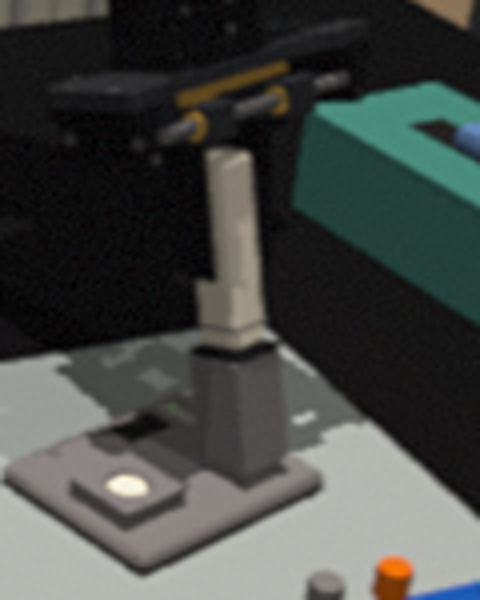

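The left finger is in front of the handle's left flank (about 205,250) and the handle sits between the fingers. Closing.

Request:
apply_moves(
  increments=[
    [[0,0.1,0],[0,0,0],3.2],
    [[0,0,0],[0,0,0],2.9],
    [[0,0,0],[0,0,0],2.6],
    [[0,0,0],[0,0,0],2.4],
    [[0,0,0],[0,0,0],2.4],
  ],
)

```text
t: 4.38
eef_pos: [486.3, 248.6, 127.6]
tcp_rot: [-1.57, -0.28, 0.304]
ft_force: [1.1, -2.8, -0.4]
opening: 0.253
```

```bash
python3 - <<'E'
from h import *
print(readout.state()["moment"]);rows(ax(98),tool(a,sy))
E
```

```text
[-0.52163342 -0.02138909 -0.18551171]
n 1 t 4.375 pos [486.3 248.6 127.6] err [ 0.1 -1.4 -0.3] [-0.06  0.09 -0.03] F [ 1.13 -2.81 -0.43] op 0.253
[[-0.04, 0.02, -0.14], [-0.06, 0.09, -0.03]]
```

Request:
apply_moves(
  increments=[
    [[0,0,-0.15],[0,0,0],2.4],
    [[0,0,0],[0,0,0],2.2],
    [[0,0,0],[0,0,0],1.5],
    [[0,0,0],[0,0,0],1],
    [[0,0,0],[0,0,0],1],
  ],
)

```text
t: 5.0
eef_pos: [486.7, 247.2, 127.5]
tcp_rot: [-1.57, -0.279, 0.304]
ft_force: [-0.1, 0.3, -0.2]
opening: 0.256
```

```bash
python3 - <<'E'
from h import *
print(readout.state()["moment"]);rows(ax(98),tool(a,sy))
E
```

```text
[-0.10518465  0.2219752  -0.02644365]
n 1 t 5.0 pos [486.7 247.2 127.5] err [-0.3  0.1 -0.3] [-0.06  0.09 -0.03] F [-0.14  0.34 -0.24] op 0.256
[[-0.03, 0.02, 0.01], [-0.06, 0.09, -0.03]]
```

Gripped: 24.3 mm opening matches the 24 mm handle, and forces are near zero. Drawing out along the axis.

Request:
apply_moves(
  increments=[
    [[0,-0.5,0],[0,0,0],1],
    [[0,-1.5,0],[0,0,0],1],
    [[0,-2,0],[0,0,0],1],
    [[0,-2,0],[0,0,0],1],
    [[0,-2,0],[0,0,0],1],
  ],
)

```text
t: 5.62
eef_pos: [463.5, 240.0, 208.0]
tcp_rot: [-1.57, -0.277, 0.304]
ft_force: [0.0, 1.1, -2.6]
opening: 0.253
```

```bash
cat >> h.py <<'E'
Rup=tool([0,0,1],sy)
def nose():  # assumed nose_tip from the grip (98.3 above nose along -tool y)
    s=readout.state(); return np.array(s["eef_pos"])+Rs().apply([0,98.3,0])
E
python3 - <<'E'
from h import *
s=readout.state(); print(nose())
rows(np.array([526,177.3,23+98.3+25]),Rup,mm=40,deg=8)
E
```

```text
[489.05297694 248.05400077 113.46973299]
n 3 t 5.625 pos [463.5 240.  208. ] err [ 62.5 -62.7 -61.7] [-0.06  0.1  15.84] F [ 0.02  1.15 -2.56] op 0.253
[[0.75, 2.35, -2.62], [-0.02, 0.03, 5.28]]
[[0.97, 2.27, -2.62], [-0.02, 0.03, 5.28]]
[[1.17, 2.17, -2.62], [-0.02, 0.03, 5.28]]
```

Request:
apply_moves(
  increments=[
    [[2,0,-1.3],[0,0,4.0],1],
    [[2,0,-1.3],[0,0,4.0],1],
    [[1.5,0,-1.3],[0,0,4.0],1],
    [[0.5,0,-1.3],[0,0,3.8],1],
    [[0,1,-1],[0,0,0],1],
  ],
)

```text
t: 6.25
eef_pos: [538.2, 197.8, 217.9]
tcp_rot: [-1.569, -0.001, 0.306]
ft_force: [0.1, 0.2, -3.1]
opening: 0.253
```

```bash
python3 - <<'E'
from h import *
rows(np.array([526,177.3,23+98.3+20]),Rup,mm=40,deg=8)
E
```

```text
n 3 t 6.25 pos [538.2 197.8 217.9] err [-12.2 -20.5 -76.6] [-0.09  0.25  0.06] F [ 0.13  0.2  -3.08] op 0.253
[[-0.6, 2.55, -0.53], [-0.03, 0.08, 0.02]]
[[-0.6, 2.55, -0.53], [-0.03, 0.08, 0.02]]
[[-0.59, 2.55, -0.53], [-0.03, 0.08, 0.02]]
```

Request:
apply_moves(
  increments=[
    [[-0.9,1,-0.8],[0,0.2,0.1],1],
    [[-0.9,2,-0.8],[0,0,0],1],
    [[0,2.5,0],[0,0,0],1],
    [[0,2,0],[0,0,0],1],
    [[0,0,0],[0,0,0],1],
  ],
)

```text
t: 6.88
eef_pos: [518.9, 174.4, 139.3]
tcp_rot: [-1.569, -0.0, 0.302]
ft_force: [-0.1, 0.4, -2.0]
opening: 0.25
```

```bash
python3 - <<'E'
from h import *
rows(np.array([526,177.3,23+98.3+20]),Rup,mm=40,deg=8); N=nose(); print("nose",N)
p=read_camera("scene"); q=read_camera("top")
for c,n in((p,"scene"),(q,"top")):
  for th in("nose_tip","reference_well","reader"):
    for r in nets.mark_of(c,th)[:2]: print(n,th,round(r["confidence"],2),w(c,r["point"]).round(1),px(c,w(c,r["point"])).round(1))
save(p,"r1.png",(360,130,460,260),6 and 4.6)
print([(px(p,P)-[360,130])*4.6 for P in(N,N+[0,0,52],[526,177.3,23])])
E
```

```text
n 1 t 6.875 pos [518.9 174.4 139.3] err [7.1 2.9 2. ] [-0.1  -0.01  0.01] F [-0.07  0.43 -1.98] op 0.25
[[0.77, -0.2, 0.07], [-0.1, -0.01, 0.01]]
nose [518.83910994 174.54620773  41.04568758]
scene nose_tip 0.45 [522.3 171.2  41.8] [398.5 223.7]
scene reference_well 0.63 [527.3 179.4  22.7] [402.  231.3]
scene reference_well 0.62 [525.5 176.6  13.1] [400.1 234.6]
scene reader 0.66 [520.  173.7  44. ] [399.1 222.2]
top reference_well 0.5 [524.6 179.1  20.2] [209.5 269.9]
[array([179.96488393, 427.52637269]), array([190.29705381, 335.5557616 ]), array([188.04811908, 464.84198295])]
```

View pics/r1.png

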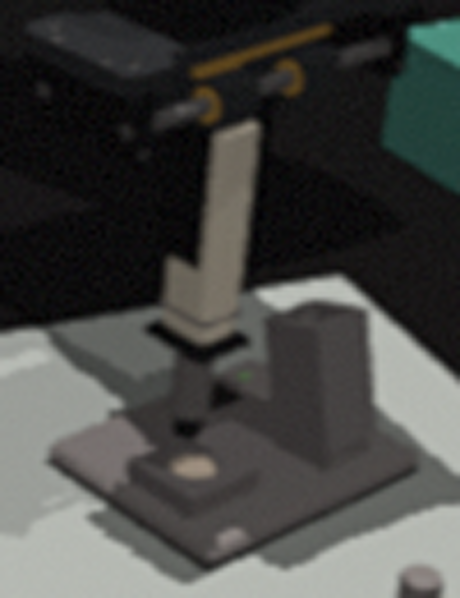

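Scene crop: nose tip at about (185,432) and well at (194,468). Both sit about 6 px right and 4 px down of their projections, so the bias is common and their relative offset of (7,3) mm holds. I'll centre, take a force baseline, then go down.

Request:
apply_moves(
  increments=[
    [[0.75,0,0.05],[-0.1,0,0],1],
    [[0,0.6,0],[0,0,0],1],
    [[0,0.5,0],[0,0,0],1],
    [[0,0,0],[0,0,0],1],
    [[0,0,0],[0,0,0],1],
  ],
)

```text
t: 7.9
eef_pos: [528.5, 177.8, 129.1]
tcp_rot: [-1.571, -0.003, 0.302]
ft_force: [0.4, -0.3, -2.1]
opening: 0.249
```

```bash
cat >> h.py <<'E'
def force(n=8,c="top"):
    F=[]; Z=[]
    for i in range(n): p=read_camera(c); s=readout.state(); F.append(s["ft_force"]); Z.append(s["eef_pos"])
    print("F",np.mean(F,0).round(2),"sd",np.std(F,0).round(2),"pos",np.mean(Z,0).round(2)); return p
E
python3 - <<'E'
from h import *
rows(np.array([526,177.3,23+98.3+5]),Rup); print("nose",nose()); p=force()
E
```

```text
n 1 t 7.9 pos [528.5 177.8 129.1] err [-2.5 -0.5 -2.8] [0.02 0.01 0.19] F [ 0.37 -0.31 -2.1 ] op 0.249
[[-0.25, 0.28, 0.02], [0.02, 0.01, 0.19]]
nose [528.7938024  177.89530374  30.76080404]
F [-0.32 -0.   -2.22] sd [0.51 0.5  0.58] pos [528.55 177.86 129.25]
```

Request:
apply_moves(
  increments=[
    [[-0.25,0.2,0],[0,0,0.2],1],
    [[0,0.3,0],[0,0,0],1],
    [[0,0.3,0],[0,0,0],1],
    [[0,0,0],[0,0,0],1],
    [[0,0,0],[0,0,0],1],
  ],
)

```text
t: 8.93
eef_pos: [526.1, 177.1, 120.8]
tcp_rot: [-1.571, -0.0, 0.302]
ft_force: [-0.9, -1.1, -0.4]
opening: 0.254
```

```bash
python3 - <<'E'
from h import *
p=force(6,"scene"); rows(np.array([526,177.3,23+98.3-4]),Rup); N=nose(); print("nose",N)
save(p,"r2.png",(370,170,450,260),6)
print([(px(p,P)-[370,170])*6 for P in(N,N+[0,0,52],[526,177.3,23],[526,177.3,26])])
E
```

```text
F [-0.28  0.03 -0.58] sd [0.42 0.25 0.46] pos [526.08 177.09 120.84]
n 1 t 9.225 pos [526.1 177.1 120.8] err [-0.1  0.2 -3.5] [0.03 0.   0.02] F [-0.55  0.3  -0.37] op 0.252
[[-0.0, 0.35, 0.02], [0.03, 0.0, 0.02]]
nose [526.13569288 177.04276605  22.5360003 ]
[array([184.70881124, 367.644998  ]), array([198.40066095, 249.74688285]), array([185.28015533, 366.31562993]), array([186.05027578, 359.69004054])]
```

View pics/r2.png

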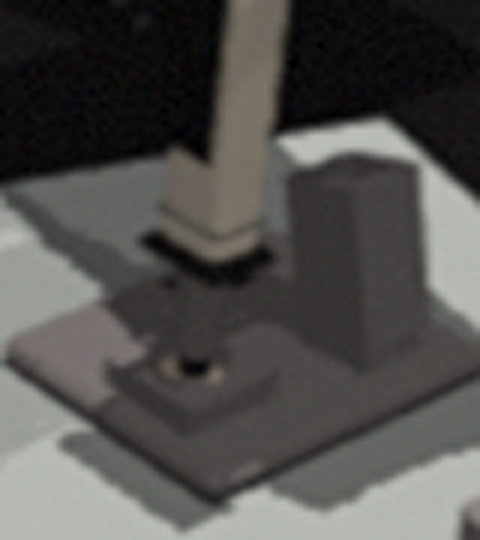

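The nose sits centred in the well (195,370; tile visible 163–222), with about 1.6 N contact. Pressing 2.3 mm further and holding.

Request:
apply_moves(
  increments=[
    [[0,0.12,0],[0,0,0],1],
    [[0,0.11,0],[0,0,0],1],
    [[0,0,0],[0,0,0],1],
    [[0,0,0],[0,0,0],1],
    [[0,0,0],[0,0,0],1],
  ],
)

```text
t: 9.85
eef_pos: [526.1, 177.1, 118.6]
tcp_rot: [-1.571, -0.0, 0.302]
ft_force: [-1.2, -1.0, -0.8]
opening: 0.257
```

```bash
python3 - <<'E'
from h import *
p=force(16,"scene"); rows(np.array([526,177.3,23+98.3-4]),Rup)
for th in("nose_tip","reference_well"):
    for r in nets.mark_of(p,th)[:2]: print(th,round(r["confidence"],2),w(p,r["point"]).round(1))
E
```

```text
F [-0.56 -0.17  0.31] sd [0.62 0.43 0.4 ] pos [526.08 177.08 118.54]
n 1 t 10.65 pos [526.1 177.1 118.5] err [-0.1  0.2 -1.2] [0.03 0.01 0.02] F [-1.11 -0.22 -0.52] op 0.247
[[-0.0, 0.12, 0.02], [0.03, 0.01, 0.02]]
reference_well 0.78 [527.4 178.7  22.3]
```

Measured about 2.5 N (≈3.6 mm in), held for over 1 s: zeroed. Lifting straight up, then over to the card.

Request:
apply_moves(
  increments=[
    [[0,-0.5,0],[0,0,0],1],
    [[0,-2,0],[0,0,0],1],
    [[0,-3,0],[0,0,0],1],
    [[0,-3,0],[0,0,0],1],
    [[0,0,0],[0,0,0],1],
  ],
)

```text
t: 11.38
eef_pos: [525.7, 177.0, 205.8]
tcp_rot: [-1.571, 0.001, 0.302]
ft_force: [-0.5, 0.5, -2.7]
opening: 0.249
```

```bash
cat >> h.py <<'E'
cy=-0.39; Rc=tool([0,0,1],[-np.sin(cy),np.cos(cy),0]); card=np.array([606.3,-135.2,6])
E
python3 - <<'E'
from h import *
rows(card+[0,0,99.3+90],Rc,mm=42,deg=8)
p=read_camera("top"); q=read_camera("scene")
im=np.zeros((400,800,3),np.uint8)
im[:,:400]=cv2.resize(p["img"][204:254,359:409,::-1],(400,400),interpolation=cv2.INTER_CUBIC)
im[:,400:]=cv2.resize(q["img"][264:314,252:302,::-1],(400,400),interpolation=cv2.INTER_CUBIC)
cv2.imwrite("pics/c2.png",im)
E
```

```text
n 8 t 11.375 pos [525.7 177.  205.8] err [  80.6 -312.2  -10.5] [ 0.04 39.65 -0.05] F [-0.5   0.54 -2.7 ] op 0.249
[[-0.2, 0.13, -4.03], [0.0, 4.96, -0.01]]
[[0.15, 0.13, -4.03], [0.0, 4.96, -0.01]]
[[0.5, 0.13, -4.0], [0.0, 4.96, -0.01]]
[[0.84, 0.13, -3.94], [0.0, 4.96, -0.01]]
[[1.18, 0.13, -3.85], [0.0, 4.96, -0.01]]
[[1.51, 0.13, -3.74], [0.0, 4.96, -0.01]]
[[1.82, 0.13, -3.59], [0.0, 4.96, -0.01]]
[[2.13, 0.13, -3.42], [0.0, 4.96, -0.01]]
```

View pics/c2.png

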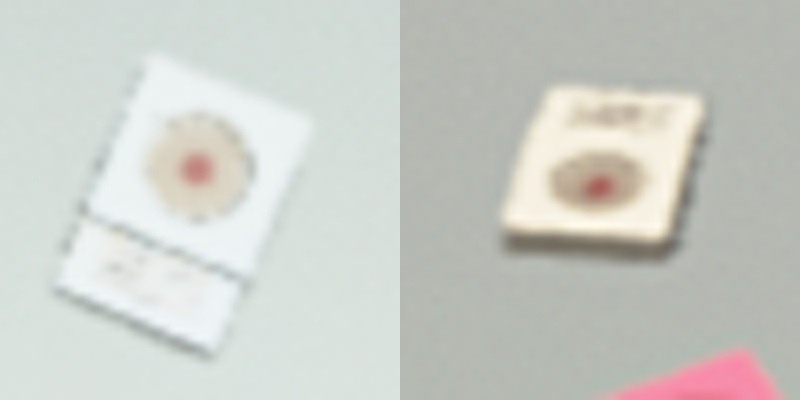

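Top: well rim centre (384.0,224.6), dot (383.5,225.0). Scene: rim (277.0,286.6), dot (276.9,287.4). I'll start moving and compute the refined centre with the bias measured at the reference.

Request:
apply_moves(
  increments=[
    [[-0.2,0.1,-4],[0,5,0],1],
    [[0.1,0.1,-4],[0,5,0],1],
    [[0.5,0.1,-4],[0,5,0],1],
    [[0.8,0.1,-3.9],[0,5,0],1],
    [[1.2,0.1,-3.8],[0,5,0],1],
  ],
)

```text
t: 12.1
eef_pos: [571.4, -20.5, 190.4]
tcp_rot: [-1.574, 0.016, -0.143]
ft_force: [0.7, 0.5, -1.1]
opening: 0.253
```

```bash
python3 - <<'E'
from h import *
p=read_camera("top"); q=read_camera("scene")
o=-.45
for c,L in((p,[(384,224.6,9),(383.5,225,6)]),(q,[(277,286.6,9),(276.9,287.4,6)])):
    for u,v,z in L: print(atz(c,u+o,v+o,z).round(1))
# tile centre in same way
print(atz(p,210.6,269.4,23).round(1),atz(q,401.4,231,23).round(1))
rows(card+[0,0,99.3+90],Rc,mm=42,deg=8)
E
```

```text
[ 604.  -134.9    9. ]
[ 603.9 -134.4    6. ]
[ 607.7 -133.4    9. ]
[ 606.5 -133.5    6. ]
[525.1 176.7  23. ] [526.2 178.5  23. ]
n 3 t 12.2 pos [571.9 -22.3 190. ] err [  34.4 -112.9    5.3] [ 0.32 14.02 -0.86] F [-0.41  0.36 -2.06] op 0.248
[[1.68, -0.19, -3.56], [0.11, 4.67, -0.29]]
[[1.96, -0.19, -3.41], [0.11, 4.67, -0.29]]
[[2.23, -0.18, -3.24], [0.11, 4.67, -0.29]]
```

Request:
apply_moves(
  increments=[
    [[1.7,-0.2,-3.5],[0.1,4.7,-0.3],1],
    [[2.0,-0.2,-3.4],[0.1,4.7,-0.3],1],
    [[1.6,0,-2.4],[0.1,4.6,-0.3],1],
    [[0,0,0],[0,0,0],1],
    [[0,0,0],[0,0,0],1],
  ],
)

```text
t: 12.82
eef_pos: [601.6, -124.5, 186.9]
tcp_rot: [-1.571, 0.01, -0.392]
ft_force: [-0.2, -0.3, -2.3]
opening: 0.248
```

```bash
sed -i 's/606.3,-135.2,6/606,-134.6,6/' h.py; python3 - <<'E'
from h import *
rows(card+[0,0,99.3+15],Rc,mm=42,deg=8)
E
```

```text
n 2 t 12.825 pos [ 601.6 -124.5  186.9] err [  4.4 -10.1 -66.6] [ 0.03 -0.12 -0.56] F [-0.17 -0.31 -2.32] op 0.248
[[0.43, 3.32, -0.38], [0.01, -0.06, -0.28]]
[[0.41, 3.33, -0.38], [0.01, -0.06, -0.28]]
```

Request:
apply_moves(
  increments=[
    [[0.8,1,-0.8],[0,-0.1,-0.6],1],
    [[0,2,0],[0,0,0],1],
    [[0,2,0],[0,0,0],1],
    [[0,1.4,0],[0,0,0],1],
    [[0,0,0],[0,0,0],1],
  ],
)

```text
t: 13.45
eef_pos: [605.8, -132.9, 118.4]
tcp_rot: [-1.571, -0.001, -0.383]
ft_force: [-0.4, 0.4, -1.6]
opening: 0.252
```

```bash
python3 - <<'E'
from h import *
rows(card+[0,0,99.3+5],Rc,mm=42,deg=8)
p=force(10,"scene"); N=readout.state()["eef_pos"]-[0,0,99.3]
save(p,"k1.png",(237,224,317,314),6.6)
print([(px(p,P)-[237,224])*6.6 for P in(N,N+[0,0,52],card,card+[0,0,3])])
E
```

```text
n 1 t 13.45 pos [ 605.8 -132.9  118.4] err [ 0.2 -1.7 -8.1] [0.03 0.41 0.04] F [-0.37  0.41 -1.61] op 0.252
[[0.08, 0.81, -0.15], [0.03, 0.41, 0.04]]
F [-0.02 -0.03 -2.06] sd [0.6  0.64 0.45] pos [ 606.44 -133.22  120.03]
[array([258.24437591, 377.17601937]), array([248.32607768, 237.28710954]), array([256.29986118, 415.16514278]), array([255.74645751, 407.4808051 ])]
```

View pics/k1.png

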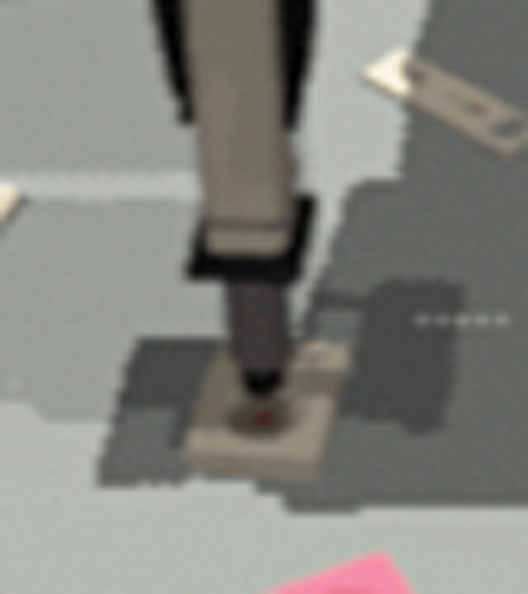

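Nose at about (264,386), red dot in the well at (264,417); both offsets from projection match the bias seen at the reference. Correcting 1.4 mm and going down.

Request:
apply_moves(
  increments=[
    [[0,0.3,-0.15],[0,0.4,0],1],
    [[0,0.4,0],[0,0,0],1],
    [[0,0.3,0],[0,0,0],1],
    [[0,0,0],[0,0,0],1],
    [[0,0,0],[0,0,0],1],
  ],
)

```text
t: 14.58
eef_pos: [605.7, -134.8, 109.1]
tcp_rot: [-1.571, -0.003, -0.391]
ft_force: [-0.6, -0.0, -1.9]
opening: 0.252
```

```bash
python3 - <<'E'
from h import *
p=force(6,"scene"); rows(card+[0,0,99.3-2],Rc,mm=42,deg=8); N=readout.state()["eef_pos"]-[0,0,99.3]
save(p,"k2.png",(247,244,307,304),8)
print([(px(p,P)-[247,244])*8 for P in(N,N+[0,0,52],card,card+[0,0,3])])
E
```

```text
F [ 0.16 -0.25 -2.02] sd [0.67 0.3  0.33] pos [ 605.69 -134.8   109.16]
n 1 t 14.875 pos [ 605.7 -134.8  109.2] err [ 0.3  0.2 -5.9] [ 0.02 -0.06  0.18] F [ 1.53 -0.04 -1.92] op 0.251
[[0.02, 0.59, 0.03], [0.02, -0.06, 0.18]]
[array([228.68955467, 330.54563657]), array([216.60764405, 163.27018562]), array([230.6664984 , 343.23047609]), array([229.99570607, 333.91612739])]
```

View pics/k2.png

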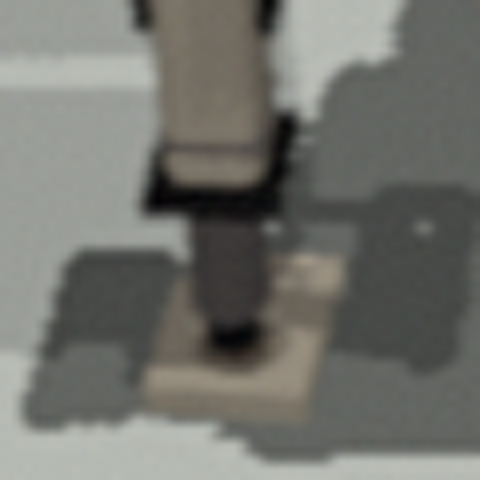

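Nose at about (235,340) is nearly centred over the well (240,346), some 1 mm left. Nudging and easing down.

Request:
apply_moves(
  increments=[
    [[0,0.2,0.06],[0,0,0.2],1],
    [[0,0.2,0],[0,0,0],1],
    [[0,0.2,0],[0,0,0],1],
    [[0,0,0],[0,0,0],1],
    [[0,0,0],[0,0,0],1],
  ],
)

```text
t: 15.5
eef_pos: [606.0, -134.2, 103.0]
tcp_rot: [-1.571, 0.0, -0.391]
ft_force: [-1.4, 0.7, -0.4]
opening: 0.254
```

```bash
python3 - <<'E'
from h import *
p=force(10,"scene"); rows(card+[0,0,99.3-4],Rc,mm=42,deg=8)
E
```

```text
F [-0.6  -0.09 -0.45] sd [0.47 0.34 0.34] pos [ 606.04 -134.25  103.03]
n 1 t 16.0 pos [ 606.  -134.3  103. ] err [-0.  -0.3 -1.7] [ 0.02 -0.06 -0.01] F [-0.96 -0.79 -0.05] op 0.253
[[0.01, 0.17, -0.03], [0.02, -0.06, -0.01]]
```

Contact of about 1.6 N at the height expected for the well floor; the card rim would give over 3 N here. Pressing the last 1.8 mm.

Request:
apply_moves(
  increments=[
    [[0,0.1,0],[0,0,0],1],
    [[0,0.08,0],[0,0,0],1],
    [[0,0,0],[0,0,0],1],
    [[0,0,0],[0,0,0],1],
    [[0,0,0],[0,0,0],1],
  ],
)

```text
t: 16.62
eef_pos: [606.1, -134.2, 101.2]
tcp_rot: [-1.571, 0.0, -0.391]
ft_force: [-0.1, -1.1, 0.4]
opening: 0.254
```

```bash
python3 - <<'E'
from h import *
p=force(12,"scene"); rows(card+[0,0,99.3-4],Rc,mm=42,deg=8)
for th in("testcard","test_well","nose_tip"):
    for r in nets.mark_of(p,th)[:3]: print(th,round(r["confidence"],2),w(p,r["point"]).round(1))
save(p,"k3.png",(237,224,317,314),6.6)
E
```

```text
F [-0.9   0.3   0.51] sd [0.38 0.47 0.41] pos [ 606.05 -134.24  101.18]
n 1 t 17.225 pos [ 606.1 -134.2  101.2] err [-0.1 -0.4  0.1] [ 0.02 -0.06 -0.01] F [-1.34  0.27  0.37] op 0.252
[[0.01, -0.01, -0.04], [0.02, -0.06, -0.01]]
testcard 0.8 [ 608.1 -134.4    2.8]
testcard 0.67 [581.9   4.5   1.7]
testcard 0.62 [ 702.3 -127.9    1.1]
test_well 0.87 [ 606.7 -135.2    4.1]
test_well 0.75 [579.4   6.   -0.7]
test_well 0.6 [ 699.9 -131.8    4.6]
```

View pics/k3.png

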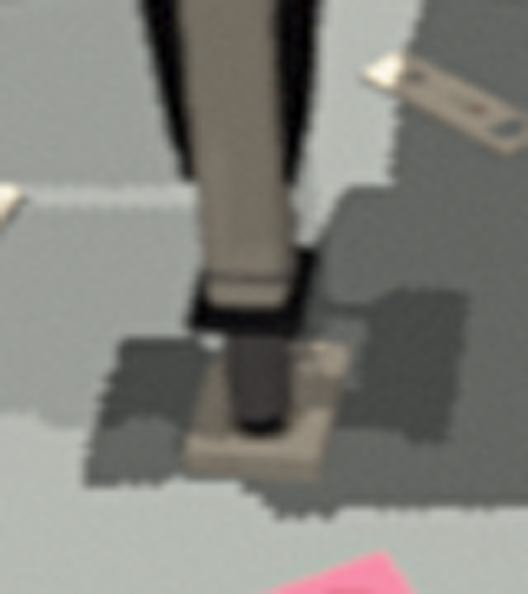

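Card corners are unchanged from the earlier crop ((187,465), (350,345)), and the nose sits in the well at about (260,422), within about 1.5 mm of the dot. Force is about 2.6 N. Handing in.

```bash
python3 -c "
from cell import env
print(env.job_done())"
```

```text
the job is handed in; nothing more can be done
None
```

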